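# Hang a sensor module on the data-logger rail and close up the row

### The job

Take the loose module with the round dial and lay it on the sloping stand, between the display unit and the black end clamp, so that the groove in its back sits fully over the steel rail and its brass contact strip faces the display unit. Then slide the end clamp along until it has pushed the module right home, flush against the display unit with no gap, and leave it snug there to hold the module against the sprung contacts; press firmly but do not force it. Leave the other module and the glass beaker where they are.

Things in the scene. Friction and masses are not known exactly. Their poses are not given: they have to be found in the camera images.
- rail_deck: Grey sloping panel of a fixed stand, 35 degrees from level, facing the robot's right. Origin on its surface under the rail's axis; x up the slope, y along the rail towards the display unit (near end), z out of the panel. Panel: x -62 to 50, y -250 to 102 mm. Steel rail, 10 mm round: axis at x 0, z 7 mm; end brackets 13.5 mm high at y -237, 94
- dial_module: Loose grey module with a round dial (25 mm wide, 9 high), 56 (x) x 48 (y) x 30 mm (z), on its back. Origin: centre of its back; z out of the face, x to the dial end (upper when hung), y to the side with the brass strip. Back groove along y at x = +8 mm: 12.5 wide, 13 deep, mouth edges rounded 3 mm. Seated, its origin is at x -8, z 0 of rail_deck. About 0.14 kg
- clamp_side (a point): Point on the dial module's side without the brass strip, where the end clamp presses: x -6, y -24, z 15 mm in the module's frame
- clamp_face (a point): Middle of the black end clamp's face that looks at the display unit, 14.5 mm above the panel; starts at y -165 to -135 mm. The clamp slides stiffly along the rail (about 6 N) and stays where it is left. Its body reaches 40 mm back from here (to -y), x -32 to +20, up to z 27.5 mm of rail_deck. Axes as rail_deck
- clamp_tab (a point): Middle of the clamp's thumb tab, which stands up from the rear (-y) end of its body, 45 mm above the panel: 32 (x) x 10 (y) mm, top at z 62 mm; its rear face is flush with the body's rear face, 5 mm behind this point
- socket_module: The other loose module, not to be used: same grey housing (56 x 48 x 30 mm), with a flat dark window and three sockets in a row, no dial. Origin at the centre of its underside
- glass_beaker: Small glass beaker, about 55 mm across and 68 mm high, standing on the bench beside the stand. Origin at the centre of its underside
- contact_block (a joint): Sprung black contact block, 18 x 7 mm, on the display unit's side: 0 = out 4 mm, 0.004 m = pressed in flush (1.5 to 3 N; it pushes back a neighbour that nothing holds). The unit (grey, dark screen; x -41 to 25, z 0 to 34 mm of rail_deck, 70 mm along y) is clipped fast near the rail's near end: its side is somewhere between y -12 and +12 mm. Block at x -14, z 20 mm

How it is judged:
By the outcome, as a careful person would: the job done as asked, in the order asked, and still so for the second after the job is handed in, with the robot touching nothing.
It also fails if it takes over 48 s, if anything falls off the work surface, if the arm or the gripper's body presses on something with over 40 N, if the wrist force passes 120 N, or if a joint passes its speed limit or range.

### The arm

A 6-joint arm with a two-finger parallel gripper is mounted at the origin on the work surface; the furniture and walls round the work are solid. World frame = base frame: x ahead of the robot, y to its left, z up, the work surface at z = 0. Lengths are in m, angles in rad, forces in N, time in s.
With the tool pointing down it reaches from about 0.35 to 1 m from the base axis. Payload 7.1 kg.
Tool frame: the origin (TCP) lies on the centre line of the jaws, within the pads' length; the fingertips stand robot.finger_overhang ahead of it and the grasp point (between the pads) lies 2 mm behind it (robot.finger_overhang is the distance from the TCP to the fingertips, in m); y points along the fingers, x is the direction in which the jaws open and shut, and the axes are right-handed (so a half turn about y gives the same grasp; the last joint's range is limited). The gripper opens to 85 mm and grips with 20 to 120 N. Pads are 22 mm wide; open, the fingers measure 114 mm over their backs; the gripper's body (76 mm by 85 mm) begins 54 mm behind the grasp point. The pads swing forward as they close: fully open they stand 13 mm farther back than shut.
Start: joints at [-1.276, 0.423, 1.63, -0, 1.089, -0.019], TCP at [0.193, -0.594, 0.248] pointing down, gripper open.
Joint ranges: [-3, 3], [-0.9, 2.11], [0.09, 2.58], [-1.31, 4.45], [0.11, 2.69], [-2.54, 2.54]. Speed limits (rad/s): [2.39, 2.39, 3.01, 3.14, 3.14, 3.14].

### API

Orientations are given as a unit quaternion [w, x, y, z].
In Python, from station import robot, effector, kin, optics, job_done, status gives the robot as it stands. The module is installed in compiled form; this text tells all that it offers. Calls block until the motion is done:
- robot.move_ptp(position, orientation): joint-space move of the TCP to a pose.
- robot.move_linear(position, velocity=0.15, orientation=None): straight line of the TCP; orientation=None keeps the orientation; velocity is the mean speed in m/s.
- robot.movej(angles): joint-space move.
- effector.gripper_to(opening, grasp_force=None): opening from 0.0 (shut) to 1.0 (fully open); grasp_force is the grip in N (None keeps the last); returns when the fingers have stopped.
- robot.sleep(seconds).
- kin.ik(position, orientation): joint angles nearest the present ones, or None.
- optics.capture(name): name is "scene" or "top" or "wrist"; returns the picture (420x560x3 uint8, red, green, blue); there is no depth.
- optics.camera_info(name): a dict with "intrinsics" (3x3 intrinsics, pixels), "R" (3x3) and "t" (3): a world point X has camera coordinates R X + t; the wrist camera has in their place "tool_from_camera" (4x4, takes a point from camera to tool coordinates, whose origin is the TCP and whose axes are the tool frame's). Camera axes: x right, y down, z forward; pixel columns grow to the right and rows downward; lengths in m; the calibration is good to about 2 mm. The wrist camera is an equidistant fisheye: a pixel r from the principal point sees the ray r / f radians off the axis. A picture is of the moment at which its call begins: read the wrist's pose just before it. camera_info takes no time and is no camera call.
A pose or a line that the arm cannot do raises robot.MotionError and nothing moves.
- job_done(): hands the job in, once; it reports no verdict.
Trained networks look in the newest picture that a camera, given by its name, has taken for a name from the list of things; names that differ only in an ending like _2 or _b are one class to them, and where a whole thing is asked for, a point or a joint stands for the part that bears it (a point fixed in the world has none). Each returns a list of dicts, best first, with "conf" (0 to 1); they miss things now and then, are a little off and sometimes report something else, mostly with a low value. They report only what shows in the picture. A call takes as long as a camera call.
- optics.look_for(camera, name): "pixel" ([row, column] in pixels, amid what is visible of it).
- optics.silhouettes(camera, name): "pixels" (420x560 bool, what is visible of it) and "pixel" ([row, column] in pixels, amid what is visible of it).
- optics.pinpoint(camera, name): "pixel" ([row, column] in pixels: a listed point, or the origin of a listed thing).
Readings, each from a call of its own:
- status.get_time_s(): time.
- status.get_joints(): joint angles.
- status.get_joint_velocities(): joint speeds.
- status.get_effort(): joint torques, N m.
- status.get_tool_pos(): TCP position.
- status.get_orientation(): TCP orientation.
- status.get_ft_force(): force on the tool from outside, world axes, zero at the start.
- status.get_torque(): the same for the moment, N m.
- status.get_opening(): opening from 0.0 (shut) to 1.0 (fully open).
Only numpy, scipy, OpenCV 4.12 (cv2) and the standard library are available. Lean on these libraries where they do the work, as an engineer would, in place of code of your own. Each camera call takes 0.05 s, during which the arm holds its last target.

## Working session

There is one attempt and no reset: what is moved stays moved. The work goes in short steps, each a Python script; the robot and the scene stay as the last script left them, time stands still between calls to the robot, and variables do not carry over. Pictures are saved under pics/ and viewed, and the job is handed in when it is done.

```bash
mkdir -p pics; ls
cat > h.py <<'E'
import numpy as np, cv2
from station import robot, effector, kin, optics, job_done, status
def save(n,name):
    im=optics.capture(n); cv2.imwrite('pics/'+name+'.png',im[:,:,::-1]); return im
E
python3 - <<'E'
from h import *
print(status.get_time_s(),status.get_tool_pos(),status.get_orientation(),robot.finger_overhang)
for c in ['scene','top','wrist']:
    save(c,c+'0')
    print(c,optics.camera_info(c))
    for n in ['rail_deck','dial_module','clamp_face','clamp_tab','socket_module','glass_beaker','contact_block']:
        print(n,[(np.round(d['pixel'],1).tolist(),round(d['conf'],2)) for d in optics.pinpoint(c,n)][:3])
print(status.get_time_s())
E
```

```text
pics
0.0 [ 0.19278841 -0.59395785  0.24753989] [ 0.57232301 -0.57166306  0.41615901 -0.4152823 ] 0.017
scene {'intrinsics': array([[509.48302852,   0.        , 285.45933357],
       [  0.        , 509.48302852, 206.51071071],
       [  0.        ,   0.        ,   1.        ]]), 'R': array([[ 0.58757076, -0.80914331, -0.00690674],
       [-0.33832087, -0.23790486, -0.91046157],
       [ 0.73505074,  0.53729729, -0.41353601]]), 't': array([-0.36691325,  0.22762929,  0.74576221])}
rail_deck [([205.7, 253.5], 0.93)]
dial_module [([256.0, 388.6], 0.89), ([241.8, 380.6], 0.75)]
clamp_face [([180.4, 234.9], 0.94), ([296.2, 343.1], 0.44)]
clamp_tab [([165.1, 235.9], 0.85)]
socket_module [([294.5, 344.6], 0.63)]
glass_beaker [([254.7, 282.4], 0.63)]Traceback (most recent call last):
  File "<stdin>", line 7, in <module>
ValueError: it knows: clamp_face, clamp_side, clamp_tab, dial_module, glass_beaker, rail_deck, socket_module
```

Run:
```python
from h import *
from scipy.spatial.transform import Rotation as Ro
q=status.get_orientation();print(Ro.from_quat(np.r_[q[1:],q[0]]).as_matrix().round(3))
for c in ['top','wrist']:
    save(c,c+'0')
    print(c,optics.camera_info(c))
    for n in ['rail_deck','dial_module','clamp_side','clamp_face','clamp_tab','socket_module','glass_beaker']:
        print(n,[(np.round(d['pixel'],1).tolist(),round(d['conf'],2)) for d in optics.pinpoint(c,n)][:3])
print(status.get_time_s())
```

```text
[[ 0.309 -0.     0.951]
 [-0.951  0.     0.309]
 [-0.    -1.     0.   ]]
top {'intrinsics': array([[498.01077377,   0.        , 267.67857785],
       [  0.        , 498.01077377, 211.99742568],
       [  0.        ,   0.        ,   1.        ]]), 'R': array([[-0.00683745, -0.99996589, -0.0046332 ],
       [-0.97719473,  0.00766498, -0.21220676],
       [ 0.21223504,  0.00307658, -0.97721381]]), 't': array([-0.05736129,  0.54972234,  1.09995409])}
rail_deck [([226.9, 236.9], 0.89)]
dial_module [([199.7, 352.1], 0.66)]
clamp_side [([196.2, 344.5], 0.8), ([267.8, 360.0], 0.2)]
clamp_face [([190.7, 185.5], 0.87)]
clamp_tab [([175.6, 176.6], 0.68)]
socket_module [([269.0, 361.3], 0.87)]
glass_beaker [([251.7, 286.2], 0.89), ([229.4, 236.5], 0.63)]
wrist {'intrinsics': array([[325.1922621 ,   0.        , 276.2077324 ],
       [  0.        , 325.1922621 , 210.76719289],
       [  0.        ,   0.        ,   1.        ]]), 'tool_from_camera': array([[ 9.99999583e-01,  8.76982259e-04, -2.53729208e-04,
         5.71736372e-04],
       [ 4.95736145e-04, -2.88232658e-01,  9.57560280e-01,
        -1.25948943e-01],
       [ 7.66630334e-04, -9.57560006e-01, -2.88232972e-01,
         7.22170181e-02],
       [ 0.00000000e+00,  0.00000000e+00,  0.00000000e+00,
         1.00000000e+00]])}
rail_deck []
dial_module []
clamp_side []
clamp_face []
clamp_tab []
socket_module []
glass_beaker []
1.15
```

View pics/scene0.png

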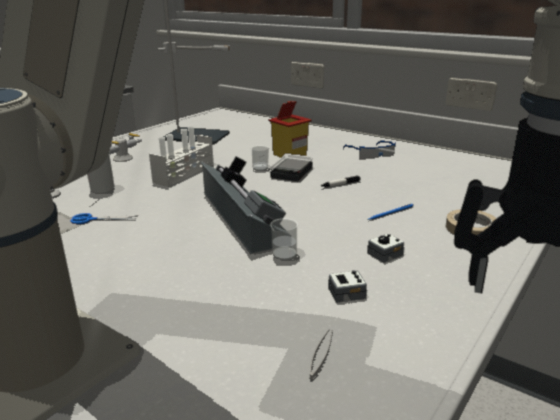

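Run:
```python
import cv2
a=cv2.imread('pics/top0.png')[130:330,120:420];cv2.imwrite('pics/top0c.png',cv2.resize(a,(780,520),interpolation=cv2.INTER_CUBIC))
```

```text
(no output)
```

View pics/top0c.png

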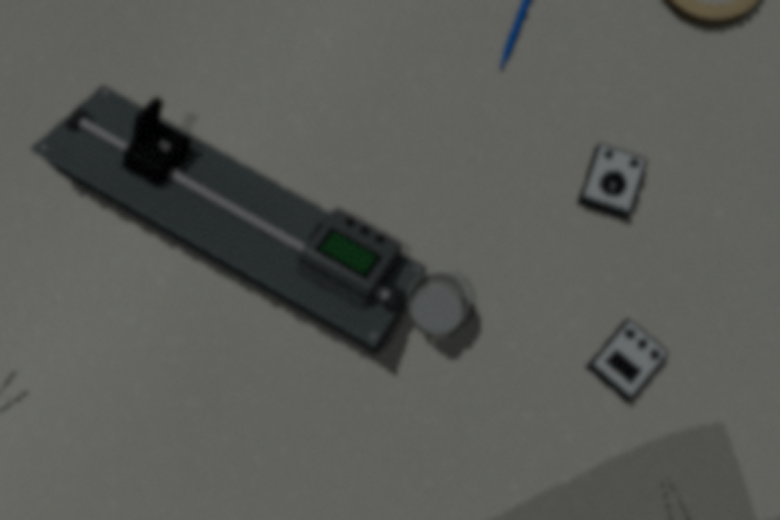

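Run:
```python
import cv2
a=cv2.imread('pics/scene0.png')[150:310,190:420];cv2.imwrite('pics/scene0c.png',cv2.resize(a,(782,544),interpolation=cv2.INTER_CUBIC))
```

```text
(no output)
```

View pics/scene0c.png

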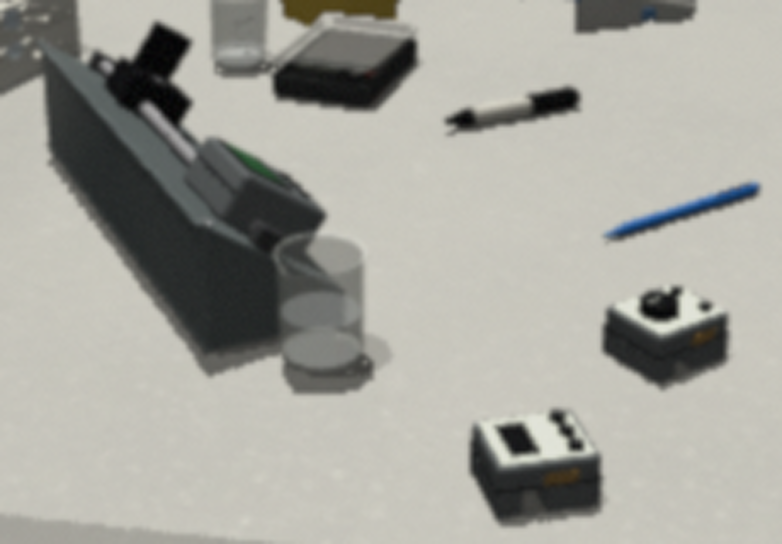

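```bash
cat >> h.py <<'E'
from scipy.spatial.transform import Rotation as Ro
def qm(q): return Ro.from_quat(np.r_[q[1:],q[0]]).as_matrix()
def mq(M):
    q=Ro.from_matrix(M).as_quat(); return np.r_[q[3],q[:3]]
def ray(cam,px,pose=None):
    """pixel [row,col] -> origin, dir in world; pose=(p,R) for wrist"""
    i=optics.camera_info(cam); K=i['intrinsics']
    u=(px[1]-K[0,2])/K[0,0]; v=(px[0]-K[1,2])/K[1,1]
    if cam=='wrist':
        th=np.hypot(u,v); d=np.array([u/th*np.sin(th),v/th*np.sin(th),np.cos(th)]) if th>0 else np.array([0,0,1.])
        T=i['tool_from_camera']; p,R=pose
        return p+R@T[:3,3], R@(T[:3,:3]@d)
    R=i['R'];t=i['t']; d=R.T@np.array([u,v,1.]); return -R.T@t, d/np.linalg.norm(d)
def proj(cam,X,pose=None):
    i=optics.camera_info(cam); K=i['intrinsics']
    if cam=='wrist':
        T=i['tool_from_camera'];p,R=pose
        c=T[:3,:3].T@((R.T@(np.asarray(X)-p))-T[:3,3])
        r=np.hypot(c[0],c[1]);th=np.arctan2(r,c[2]); u,v=(c[0]/r*th,c[1]/r*th)
    else:
        c=i['R']@np.asarray(X)+i['t'];u,v=c[0]/c[2],c[1]/c[2]
    return np.array([v*K[1,1]+K[1,2],u*K[0,0]+K[0,2]])
def tri(rays):
    A=np.zeros((3,3));b=np.zeros(3)
    for o,d in rays:
        P=np.eye(3)-np.outer(d,d);A+=P;b+=P@o
    X=np.linalg.solve(A,b)
    return X,[np.linalg.norm(np.cross(X-o,d)) for o,d in rays]
def pose(): return np.array(status.get_tool_pos()),qm(status.get_orientation())
E
python3 - <<'E'
from h import *
S=dict(rail_deck=[205.7,253.5],dial_module=[256.0,388.6],clamp_face=[180.4,234.9],clamp_tab=[165.1,235.9],socket_module=[294.5,344.6],glass_beaker=[254.7,282.4])
T=dict(rail_deck=[226.9,236.9],dial_module=[199.7,352.1],clamp_face=[190.7,185.5],clamp_tab=[175.6,176.6],socket_module=[269,361.3],glass_beaker=[251.7,286.2])
for n in S:
    X,e=tri([ray('scene',S[n]),ray('top',T[n])]);print(n,X.round(4),np.round(e,4))
print(-optics.camera_info('scene')['R'].T@optics.camera_info('scene')['t'])
E
```

```text
rail_deck [0.516  0.0088 0.0577] [0.0018 0.0018]
dial_module [ 0.5969 -0.275  -0.0121] [0.0045 0.0045]
clamp_face [0.6004 0.1317 0.062 ] [0.0012 0.0012]
clamp_tab [0.6283 0.1494 0.0895] [0.0025 0.0025]
socket_module [ 0.4197 -0.2819 -0.0032] [0.0029 0.0029]
glass_beaker [ 0.4652 -0.1062 -0.0025] [0.0014 0.0014]
[-0.25557383 -0.6434273   0.51311308]
```

```bash
cat > look.py <<'E'
from h import *
import sys,pickle,os
def look(name,names,cams=('wrist',)):
    p=pose(); out={}
    save('wrist',name)
    for n in names:
        out[n]=[(np.array(d['pixel']),d['conf']) for d in optics.pinpoint('wrist',n)][:2]
        print(n,[(a.round(1).tolist(),round(c,2)) for a,c in out[n]])
    db=pickle.load(open('db.pkl','rb')) if os.path.exists('db.pkl') else {}
    db[name]=(p,out);pickle.dump(db,open('db.pkl','wb'))
E
python3 - <<'E'
from look import *
q=status.get_orientation()
robot.move_ptp([0.58,-0.25,0.20],q); print(status.get_time_s(),pose()[0])
look('w1',['dial_module','clamp_side','socket_module'])
robot.move_ptp([0.53,-0.31,0.17],q); print(status.get_time_s(),pose()[0])
look('w2',['dial_module','clamp_side','socket_module'])
E
```

```text
3.0333 [ 0.57963997 -0.25096996  0.20012964]
dial_module [([185.9, 300.2], 0.9)]
clamp_side [([166.7, 288.2], 0.92), ([187.7, 299.1], 0.73)]
socket_module [([242.0, 130.4], 0.73), ([318.0, 259.2], 0.7)]
3.6583 [ 0.52908785 -0.31100363  0.16965518]
dial_module [([123.4, 255.3], 0.59)]
clamp_side [([95.5, 238.8], 0.85)]
socket_module [([279.8, 217.6], 0.6)]
```

View pics/w1.png

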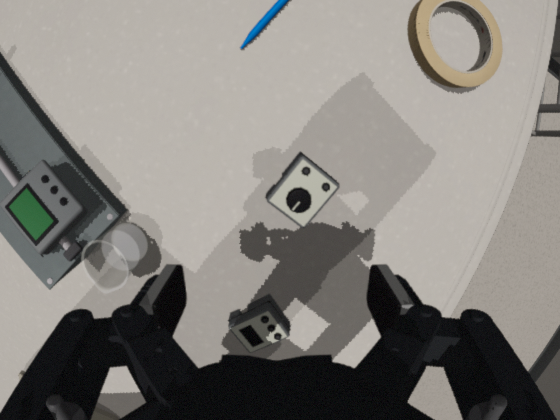

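View pics/w2.png

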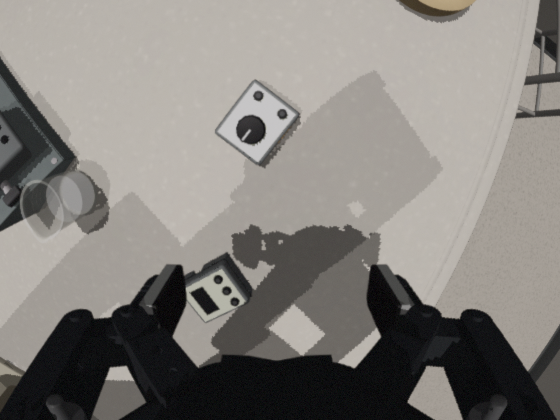

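Run:
```python
import cv2,numpy as np
a=cv2.imread('pics/w1.png')[140:240,250:355];b=cv2.imread('pics/w2.png')[70:180,205:310]
for n,i,o in(('w1c',a,(250,140)),('w2c',b,(205,70))):
    cv2.imwrite(f'pics/{n}.png',cv2.resize(i,None,fx=5,fy=5,interpolation=cv2.INTER_CUBIC))
    g=cv2.cvtColor(i,cv2.COLOR_BGR2GRAY);print(g[::10,::8])
```

```text
[[182 182 182 182 183 181 159 159 159 159 158 159 161 159]
 [182 180 160 163 181 157 159 159 159 159 160 166 159 159]
 [180 159 159 159 159 159  80 107 163 160 160 161 161 160]
 [184 159 161 159 158  87 184  62 181  60 159 160 159 160]
 [182 181 161 161  89 182 183 183 182 181 108 159 160 160]
 [182 159 158  89 182 129  30  70 181 164 175 157 160 160]
 [160 159 138 182 181  26  36  27 180 180 158 158 183 181]
 [159 162 160 163 147 147  20 121 180 159 160 160 159 183]
 [161 159 160 160 159 149 180 180 159 159 159 161 155 161]
 [147  74  77  74  80 111  78  73  74  72  74  76  73  74]]
[[182 183 180 181 183 182 182 182 182 183 182 183 183 183]
 [182 182 181 188 183 181 138 170 183 183 182 185 187 182]
 [182 182 181 182 182 122 196 193 101 182 182 183 183 184]
 [183 182 180 183 125 197 196 169 197 177 156 182 183 184]
 [182 182 181 145 197 197 197 197 197 187 110 114 166 183]
 [182 182 166 197 193  56  55  52 197 198 197  98 183 161]
 [183 182 197 197  54  47  46  42 199 198  99 116 160 161]
 [182 182 182 177 197  43  40 132 197 102 123 161 161 161]
 [183 185 183 185 143 197 198 197 100 111 161 161 161 160]
 [183 182 182 184 183 163 115 100  96 160 159 160 160 161]
 [183 182 183 183 183 161 161 160 161 158 159 160 159 159]]
```

View pics/w1c.png

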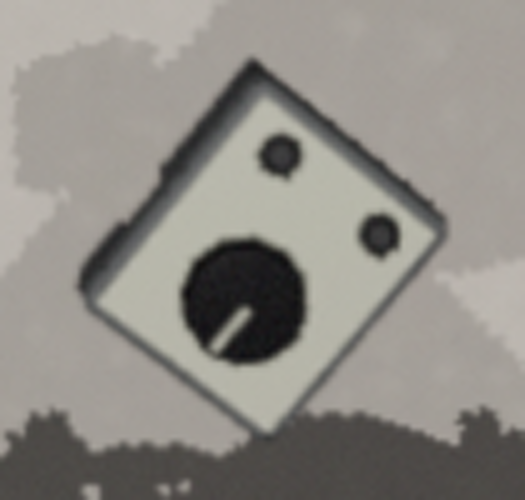

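View pics/w2c.png

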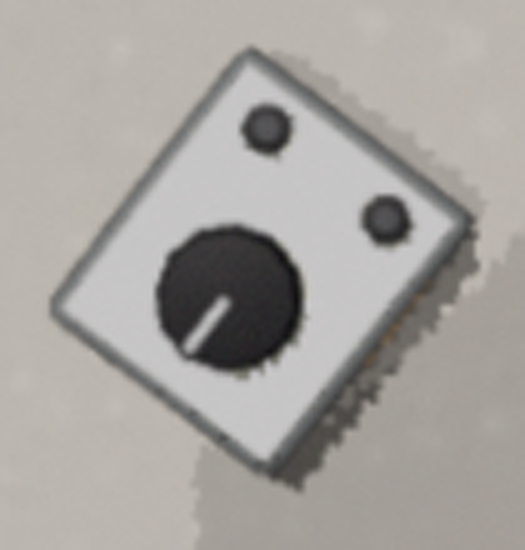

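Run:
```python
from h import *
import pickle
db=pickle.load(open('db.pkl','rb'))
c1=np.array([(260,87),(442,232),(268,436),(88,304)])/5+[250,140]
c2=np.array([(250,50),(470,218),(265,472),(52,308)])/5+[205,70]
P=[]
for a,b in zip(c1,c2):
    X,e=tri([ray('wrist',a[::-1],db['w1'][0]),ray('wrist',b[::-1],db['w2'][0])]);P.append(X);print(X.round(4),np.round(e,4))
P=np.array(P);t,r,b,l=P
print('centre',P.mean(0),'len x',np.linalg.norm(l-t),np.linalg.norm(b-r),'y',np.linalg.norm(r-t),np.linalg.norm(b-l))
xd=(l-t)+(b-r);yd=(b-l)+(r-t)
print('yaw x',np.degrees(np.arctan2(xd[1],xd[0])),'yaw from y',np.degrees(np.arctan2(yd[1],yd[0]))-90)
for n in ['dial_module','clamp_side','socket_module']:
    try:print(n,tri([ray('wrist',db[k][1][n][0 if n!='socket_module' or k=='w2' else 1][0],db[k][0]) for k in('w1','w2')]))
    except Exception as e:print(e)
```

```text
[ 0.6201 -0.2637  0.0309] [0.0006 0.0006]
[ 0.6049 -0.3058  0.0287] [0.0006 0.0006]
[ 0.555  -0.2874  0.0273] [0.0003 0.0003]
[ 0.5711 -0.2459  0.0319] [0.0001 0.0001]
centre [ 0.58776634 -0.27570294  0.02968783] len x 0.052186809719554375 0.053185598872219034 y 0.04484246451943933 0.044776100108669566
yaw x 159.86370457665737 yaw from y -200.5446259895969
dial_module (array([ 0.58657876, -0.27414797, -0.00205589]), [np.float64(0.001413844599869755), np.float64(0.0014138445998698379)])
clamp_side (array([ 0.60550744, -0.25454496,  0.02033574]), [np.float64(0.0006513162266907886), np.float64(0.0006513162266908503)])
socket_module (array([ 0.42558701, -0.28107279,  0.00677012]), [np.float64(0.0011746108471698575), np.float64(0.0011746108471698351)])
```

Run:
```python
from look import *
q=status.get_orientation()
N=['rail_deck','clamp_face','clamp_tab','glass_beaker']
robot.move_ptp([0.55,0.0,0.25],q); print(status.get_time_s(),pose()[0])
look('d1',N)
robot.move_ptp([0.48,0.07,0.24],q); print(status.get_time_s(),pose()[0])
look('d2',N)
```

```text
5.075 [ 0.55008583 -0.00068428  0.24977797]
rail_deck [([216.9, 250.2], 0.82)]
clamp_face [([111.0, 168.2], 0.69)]
clamp_tab [([70.4, 148.0], 0.89), ([215.9, 473.4], 0.19)]
glass_beaker [([267.2, 335.6], 0.63)]
5.8083 [0.479827   0.07029822 0.24016046]
rail_deck [([174.6, 343.1], 0.72)]
clamp_face [([57.4, 258.7], 0.7)]
clamp_tab [([11.7, 248.4], 0.6)]
glass_beaker []
```

View pics/d1.png

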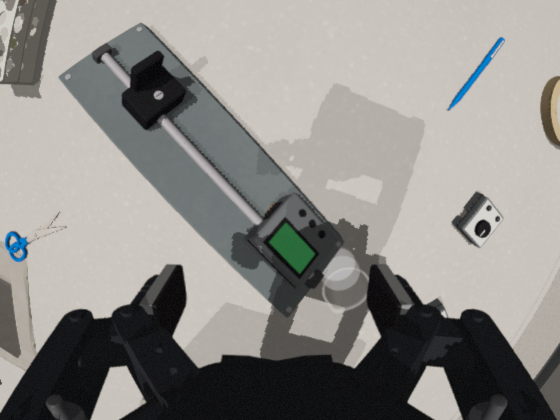

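View pics/d2.png

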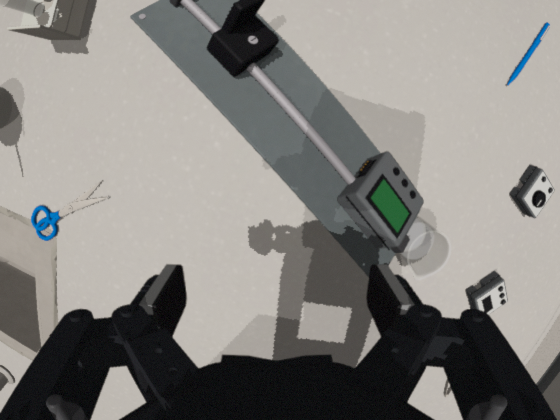

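Run:
```python
import cv2,numpy as np
a=cv2.imread('pics/d1.png')
for n,(r0,r1,c0,c1) in dict(d1a=(15,135,50,210),d1b=(185,325,230,365)).items():
    cv2.imwrite(f'pics/{n}.png',cv2.resize(a[r0:r1,c0:c1],None,fx=4.2,fy=4.2,interpolation=cv2.INTER_CUBIC))
a=cv2.imread('pics/d2.png')
for n,(r0,r1,c0,c1) in dict(d2a=(0,100,120,290),d2b=(140,285,320,455)).items():
    cv2.imwrite(f'pics/{n}.png',cv2.resize(a[r0:r1,c0:c1],None,fx=4,fy=4,interpolation=cv2.INTER_CUBIC))
```

```text
(no output)
```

View pics/d1a.png

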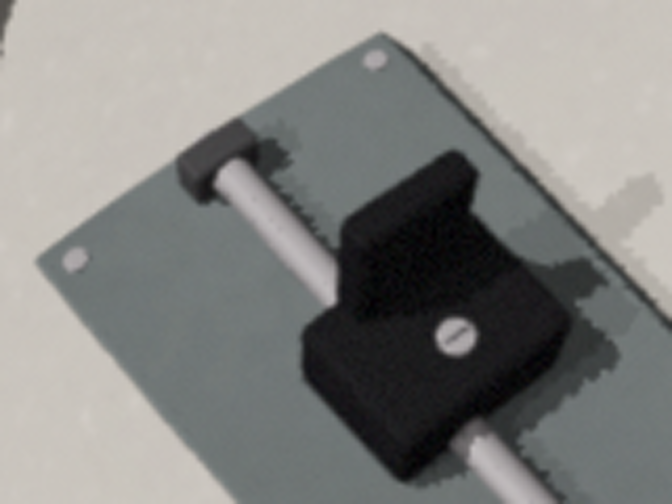

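View pics/d1b.png

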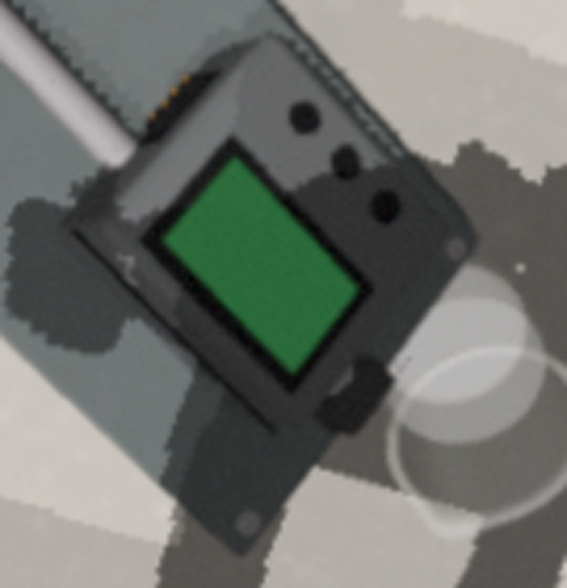

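View pics/d2a.png

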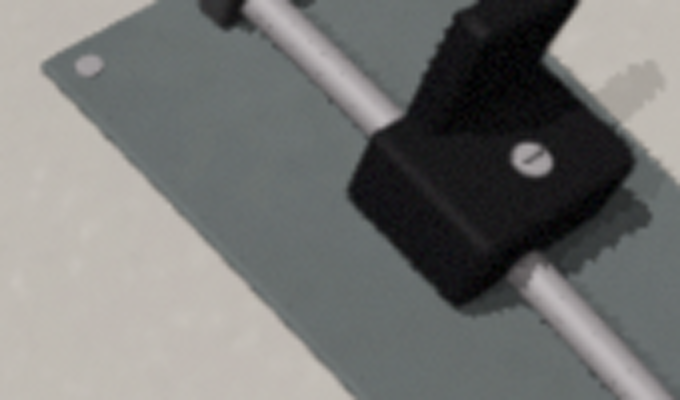

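View pics/d2b.png

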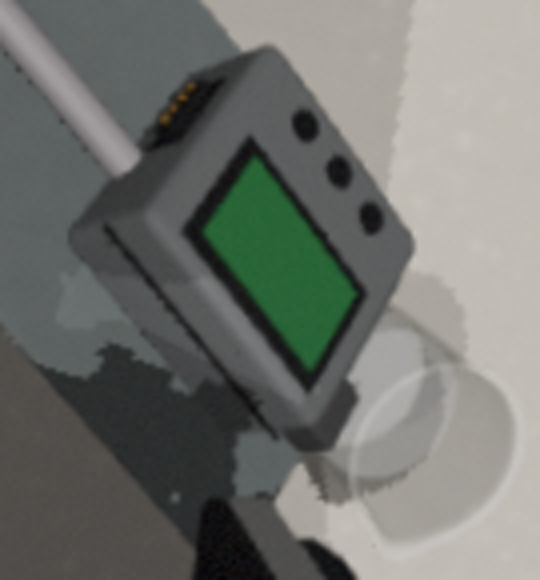

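```bash
cat > fit.py <<'E'
from h import *
import pickle
from scipy.optimize import least_squares
db=pickle.load(open('db.pkl','rb'))
def RD(yaw,tilt=np.radians(35)):
    y=np.array([np.cos(yaw),np.sin(yaw),0]);h=np.array([np.sin(yaw),-np.cos(yaw),0]) # check h x y up
    if np.cross(h,y)[2]<0:h=-h
    x=h*np.cos(tilt)+np.array([0,0,np.sin(tilt)])
    return np.column_stack([x,y,np.cross(x,y)])
D=lambda s,ox,oy,c,r:np.array([r/s+oy,c/s+ox])
a=lambda c,r:D(4.2,50,15,c,r)
b=lambda c,r:D(4.2,230,185,c,r)
a2=lambda c,r:D(4,120,0,c,r)
b2=lambda c,r:D(4,320,140,c,r)
P=[('d1',a(36,262),(.05,-.25,0)),('d1',a(382,32),(-.062,-.25,0)),('d1',b(240,556),(.05,.102,0)),('d1',b(478,238),(-.062,.102,0)),('d2',a2(42,67),(.05,-.25,0)),
('d1',b(265,38),(-.041,'e',.034)),('d2',b2(265,48),(-.041,'e',.034)),('d1',b(112,197),(.025,'e',.034)),('d2',b2(148,212),(.025,'e',.034)),
('d1',a(465,432),(0,'c',.0115)),('d2',a2(520,262),(0,'c',.0115)),
('d1',a(280,235),(0,0,.0085)),('d1',b(60,85),(0,1,.0085)),('d2',a2(330,70),(0,2,.0085)),('d2',b2(60,90),(0,3,.0085))]
W=1
def res(p,full=False):
    R=RD(p[3]);out=[]
    for k,px,X in P:
        y=X[1]
        if y=='e':y=p[4]
        elif y=='c':y=p[5]
        elif isinstance(y,int):y=p[6+y]
        out.append(proj('wrist',p[:3]+R@np.array([X[0],y,X[2]]),db[k][0])-px)
    for cam,px in(('scene',[205.7,253.5]),('top',[226.9,236.9])):
        out.append(.3*(proj(cam,p[:3])-px))
    return out if full else np.concatenate(out)
if __name__=='__main__':
    p0=[.516,.009,.058,np.arctan2(-.825,-.565),0,-.15,-.2,-.03,-.2,-.03]
    s=least_squares(res,p0,loss='soft_l1')
    print(s.x.round(4),np.degrees(s.x[3]))
    for q,r in zip(P,res(s.x,True)):print(q[0],q[2],np.round(r,1))
    print(np.round(res(s.x,True)[-2:],1))
    for k in('d1','d2'):
        for n in db[k][1]:
            for px,c in db[k][1][n][:1]:
                X={'rail_deck':(0,0,0),'clamp_face':(0,s.x[5],.0145),'clamp_tab':(0,s.x[5]-.035,.045)}.get(n)
                if X: print(k,n,(proj('wrist',s.x[:3]+RD(s.x[3])@np.array(X),db[k][0])-px).round(1))
    np.save('deck.npy',s.x[:6])
E
python3 fit.py
```

```text
[ 0.5127  0.0135  0.0566 -2.0959  0.0088 -0.1369 -0.2092 -0.0156 -0.2049
 -0.0169] -120.08468689668125
d1 (0.05, -0.25, 0) [0.1 0.1]
d1 (-0.062, -0.25, 0) [ 0.7 -0.5]
d1 (0.05, 0.102, 0) [-0.5  0. ]
d1 (-0.062, 0.102, 0) [ 0.3 -0.5]
d2 (0.05, -0.25, 0) [ 0.5 -0.3]
d1 (-0.041, 'e', 0.034) [-2.6  2.9]
d2 (-0.041, 'e', 0.034) [-1.8  1.6]
d1 (0.025, 'e', 0.034) [ 7.4 -2.9]
d2 (0.025, 'e', 0.034) [ 1.8 -1.3]
d1 (0, 'c', 0.0115) [-1.1  0.8]
d2 (0, 'c', 0.0115) [-0.6  1.1]
d1 (0, 0, 0.0085) [-0.7  0.8]
d1 (0, 1, 0.0085) [ 0.5 -0.5]
d2 (0, 2, 0.0085) [ 0.5 -0.5]
d2 (0, 3, 0.0085) [-0.2  0.3]
[[ 0.2 -1. ]
 [ 0.3 -0.4]]
d1 rail_deck [0.8 1.1]
d1 clamp_face [ 4.5 -6.4]
d1 clamp_tab [ 5.5 -6.6]
d2 rail_deck [ 2.8 -2.1]
d2 clamp_face [ 5.8 -6.4]
d2 clamp_tab [  5.  -10.3]
```

```bash
cat >> h.py <<'E'
import os
if os.path.exists('deck.npy'):
    from fit import RD
    dk=np.load('deck.npy'); O=dk[:3]; R=RD(dk[3])
    def W(x,y,z): return O+R@np.array([x,y,z])/1000.
    def toolR(Rm,s): # tool x = s*xm, y=-zm
        return np.column_stack([s*Rm[:,0],-Rm[:,2],s*Rm[:,1]])
    ym=np.radians(159.7)
    Mm=np.array([[np.cos(ym),-np.sin(ym),0],[np.sin(ym),np.cos(ym),0],[0,0,1]])
    Mp=np.array([.5878,-.2755,0])
E
python3 - <<'E'
from h import *
print(R.round(3),O)
for s in(1,-1):
    for n,p,M in [('pre',Mp+[0,0,.09],Mm),('grasp',Mp+[0,0,.02],Mm),('preplace',W(-8,-55,70),R),('place',W(-8,-55,20),R),('push0',W(-2,-207,80),R),('push1',W(-2,-207,33),R),('push2',W(-2,-92,33),R)]:
        j=kin.ik(p,mq(toolR(M,s)));print(s,n,None if j is None else np.round(j,2))
E
```

```text
[[-0.709 -0.501  0.496]
 [ 0.411 -0.865 -0.288]
 [ 0.574  0.     0.819]] [0.5126627  0.01347984 0.05660262]
1 pre None
1 grasp None
1 preplace None
1 place None
1 push0 None
1 push1 None
1 push2 None
-1 pre [-0.46  0.66  1.66 -0.    0.83 -0.1 ]
-1 grasp [-0.46  0.76  1.66 -0.    0.72 -0.1 ]
-1 preplace [-0.08  0.79  1.48  0.25  1.45  0.34]
-1 place [-0.06  0.81  1.54  0.27  1.35  0.33]
-1 push0 [0.09 0.87 1.25 0.34 1.54 0.52]
-1 push1 [0.11 0.89 1.32 0.35 1.45 0.5 ]
-1 push2 [-0.02  0.82  1.49  0.29  1.39  0.38]
```

Run:
```python
from look import *
q=mq(toolR(Mm,-1))
robot.move_ptp(Mp+[0,0,.13],q); print(status.get_time_s())
print(status.get_ft_force())
robot.move_linear(Mp+[0,0,.0205],0.12)
print(status.get_time_s(),pose()[0],status.get_ft_force())
effector.gripper_to(0.0,35)
print(status.get_opening(),status.get_ft_force())
robot.move_linear(Mp+[0,0,.05],0.08)
print(status.get_time_s(),status.get_opening(),status.get_ft_force())
save('wrist','g1');save('scene','g1s')
```

```text
7.4667
[ 1.0122865  -0.08897048 -0.09821442]
8.525 [ 0.58840298 -0.27577414  0.02125543] [ 0.06651094  0.29106637 -0.00788588]
0.6476485005425154 [-0.2180234   0.05390951  5.36778873]
9.425 0.6476534311170261 [-0.43107456  0.34184788 -0.96435583]
```

View pics/g1.png

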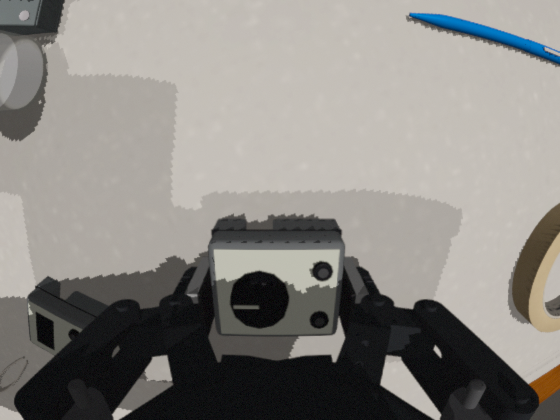

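View pics/g1s.png

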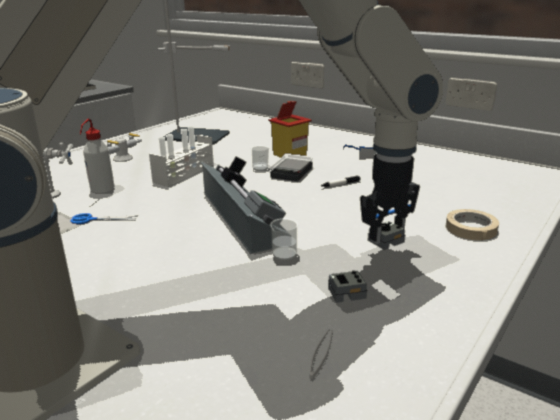

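Run:
```python
from look import *
q=mq(toolR(R,-1))
robot.move_linear(Mp+[0,0,.17],0.2)
robot.move_ptp(W(-8,-60,90),q); print(status.get_time_s())
robot.move_linear(W(-8,-60,48),0.1)
print(status.get_time_s(),(R.T@(pose()[0]-O)*1000).round(1),status.get_ft_force())
save('wrist','p1');save('top','p1t');save('scene','p1s')
```

```text
11.475
12.0417 [ -8.2 -59.8  48.5] [ 1.2036019   0.13393677 -2.36232986]
```

View pics/p1.png

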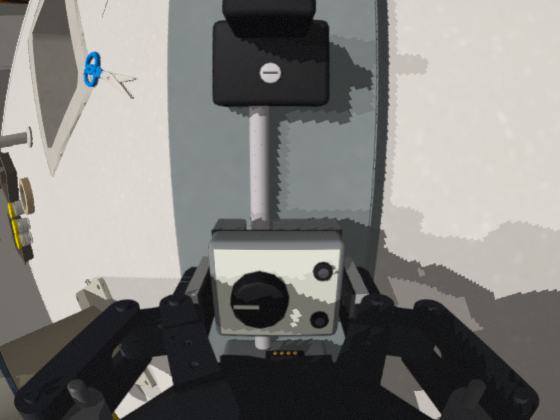

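Run:
```python
import cv2
a=cv2.imread('pics/p1s.png')[140:300,180:340];cv2.imwrite('pics/p1sc.png',cv2.resize(a,None,fx=3.7,fy=3.7,interpolation=cv2.INTER_CUBIC))
```

```text
(no output)
```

View pics/p1sc.png

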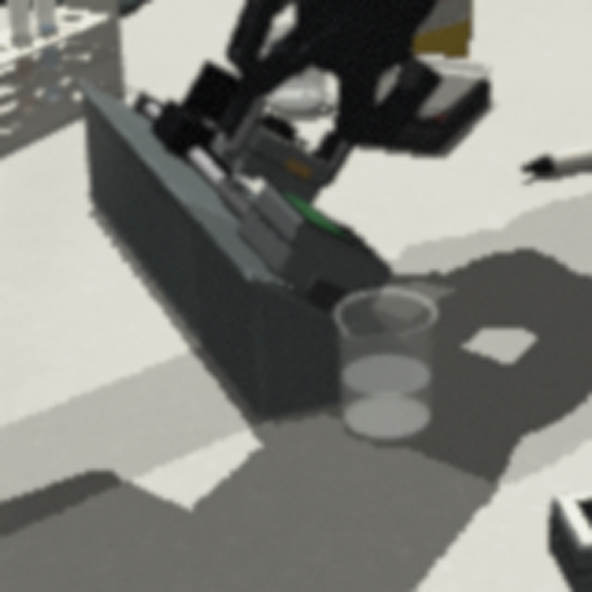

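Run:
```python
from h import *
import cv2
p=pose()
for X in [(0,-130,7),(0,-110,7),(0,-90,7),(50,-120,0),(-62,-120,0),(0,-140,14.5)]: print(X,proj('wrist',W(*X),p).round(1))
im=cv2.imread('pics/p1.png');
for r in(120,150,180,210):print(r,im[r,235:290:2].mean(1).astype(int).tolist())
cv2.imwrite('pics/p1c.png',cv2.resize(im[190:360,190:370],None,fx=4,fy=4,interpolation=cv2.INTER_CUBIC)[:600])
```

```text
(0, -130, 7) [120.3 260.8]
(0, -110, 7) [158.8 261. ]
(0, -90, 7) [196.1 261.4]
(50, -120, 0) [141.  171.6]
(-62, -120, 0) [140.9 374.4]
(0, -140, 14.5) [100.2 260.1]
120 [135, 133, 135, 133, 135, 135, 135, 165, 195, 198, 196, 191, 180, 164, 146, 117, 87, 64, 59, 59, 58, 61, 61, 64, 77, 89, 93, 68]
150 [133, 133, 133, 132, 132, 133, 134, 148, 195, 199, 196, 191, 180, 165, 145, 118, 89, 63, 60, 60, 61, 111, 120, 121, 118, 121, 120, 121]
180 [136, 134, 134, 133, 134, 134, 133, 144, 192, 199, 197, 191, 182, 167, 146, 118, 90, 68, 59, 61, 62, 61, 75, 116, 121, 123, 135, 135]
210 [135, 135, 134, 134, 134, 136, 135, 138, 183, 198, 197, 192, 184, 168, 148, 122, 91, 68, 59, 60, 60, 59, 73, 117, 120, 121, 123, 126]
```

View pics/p1c.png

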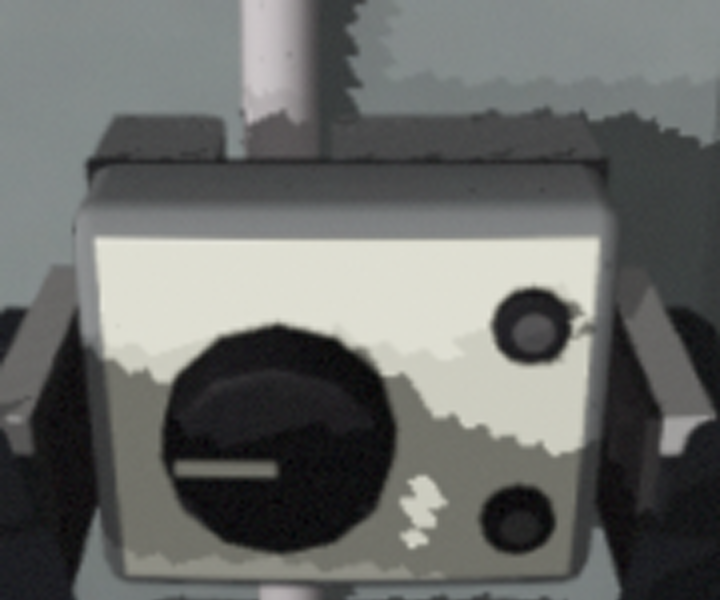

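Run:
```python
from h import *
p=pose()
t=lambda X:p[0]+p[1]@(np.array(X)/1000)
# module in tool: xt=-xm, yt=20.5-zm , zt=-ym
for xm in(1.75,8,14.25):
    for z in (0,13): print(xm,z,proj('wrist',t([-xm,20.5-z,24]),p).round(1))
for xm in (28,-28):print(xm,proj('wrist',t([-xm,20.5,24]),p).round(1),proj('wrist',t([-xm,20.5-13,24]),p).round(1))
for x in(5,-5):print(proj('wrist',W(x,-100,8),p))
```

```text
1.75 0 [219.1 273.6]
1.75 13 [228.5 273.4]
8 0 [219.1 260.4]
8 13 [228.4 259.1]
14.25 0 [219.1 247.3]
14.25 13 [228.4 244.8]
28 [219.  218.8] [228.2 213.9]
-28 [219.1 335.8] [228.3 340.9]
[178.02023069 251.55243727]
[177.97758512 270.69174711]
```

Run:
```python
from h import *
f0=R.T@np.array(status.get_ft_force())
robot.move_linear(W(-8,-60,36),0.08)
f0=R.T@np.array(status.get_ft_force());print(f0.round(1))
for z in [30,26,24,23,22,21,20,19,18.5,18]:
    robot.move_linear(W(-8,-60,z),0.04)
    f=R.T@np.array(status.get_ft_force())-f0
    print(z,(R.T@(pose()[0]-O)*1000).round(1),f.round(1),round(status.get_time_s(),2))
    if f[2]>12 or abs(f[0])>15:break
save('wrist','s1')
```

```text
[-0.7 -0.1 -1.1]
30 [ -7.9 -60.   29.7] [-0.1 -0.1 -0.1] 12.79
26 [ -7.9 -59.9  25.7] [ 0.5 -0.   0.4] 13.04
24 [ -8.2 -60.2  25.2] [0.7 1.3 7.3] 13.29
23 [ -8.2 -60.2  25.2] [ 3.5  3.8 12.9] 13.54
```

View pics/s1.png

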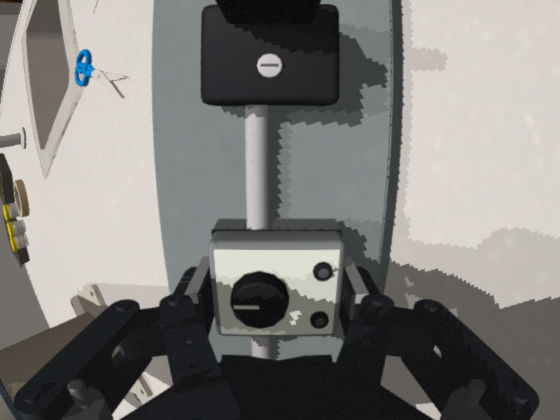

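Run:
```python
from h import *
robot.move_linear(W(-8,-60,27),0.04)
robot.move_linear(W(-6.8,-60,27),0.04)
f0=R.T@np.array(status.get_ft_force());print(f0.round(1))
for z in [25.5,24.5,23.5,22.5,21.5,20.5,19.5]:
    robot.move_linear(W(-6.8,-60,z),0.04)
    f=R.T@np.array(status.get_ft_force())-f0
    print(z,(R.T@(pose()[0]-O)*1000).round(1),f.round(1),round(status.get_time_s(),2))
    if f[2]>9 or abs(f[0])>10:break
save('wrist','s2');save('scene','s2s')
```

```text
[-0.5 -1.3 -1.1]
25.5 [ -6.8 -60.   25.3] [-0.2  0.8 -0.1] 14.34
24.5 [ -6.8 -60.   25.2] [1.2 3.2 6.9] 14.59
23.5 [ -6.8 -60.   25.2] [ 3.4  3.8 12.2] 14.84
```

Run:
```python
import cv2
a=cv2.imread('pics/s2.png')[190:360,180:370];b=cv2.imread('pics/s2s.png')[150:260,190:320]
cv2.imwrite('pics/s2c.png',cv2.resize(a,None,fx=3.5,fy=3.5,interpolation=cv2.INTER_CUBIC))
cv2.imwrite('pics/s2sc.png',cv2.resize(b,None,fx=5,fy=5,interpolation=cv2.INTER_CUBIC))
```

```text
(no output)
```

View pics/s2c.png

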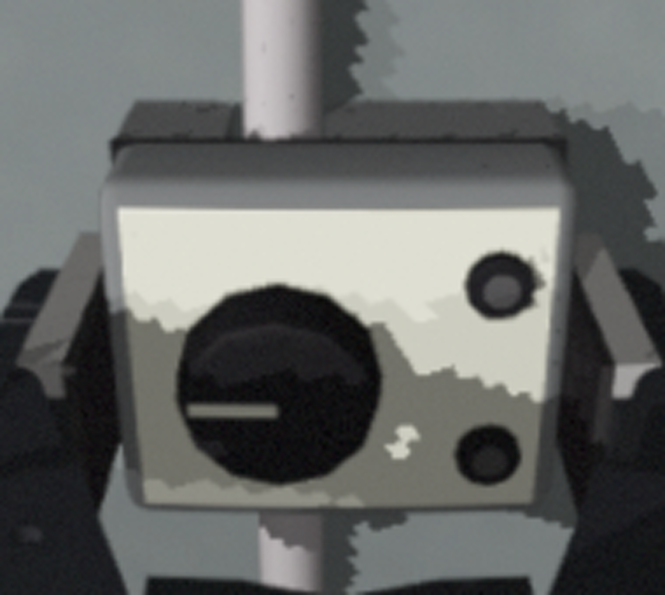

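View pics/s2sc.png

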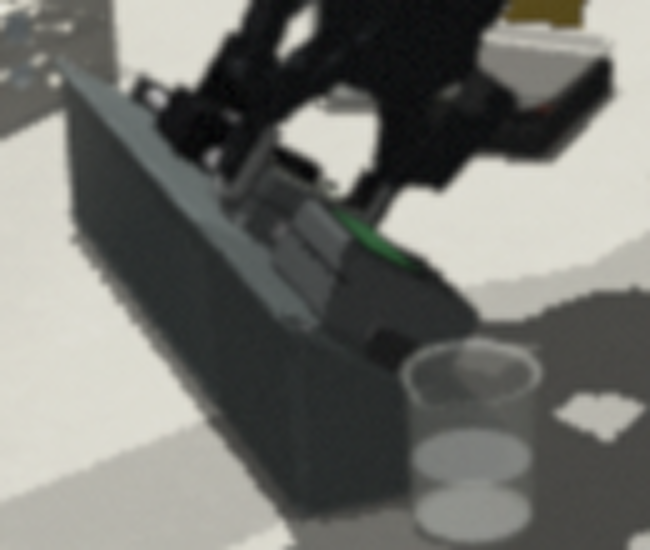

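Run:
```python
from h import *
import cv2
for n in('p1','s1','s2'):
    im=cv2.imread(f'pics/{n}.png').astype(int)
    for r in(120,150,180):
        L=im[r,140:190].sum(1)//3;Rr=im[r,350:415].sum(1)//3
        print(n,r,L[::2].tolist(),'\n   ',Rr[::2].tolist())
```

```text
p1 120 [213, 214, 214, 214, 214, 215, 215, 216, 212, 214, 214, 214, 214, 213, 157, 134, 134, 134, 134, 135, 135, 135, 135, 135, 134] 
    [117, 136, 136, 136, 135, 135, 134, 134, 134, 135, 134, 136, 131, 106, 65, 55, 58, 59, 62, 183, 190, 190, 192, 212, 216, 215, 215, 214, 214, 215, 214, 213, 214]
p1 150 [217, 214, 214, 214, 214, 215, 215, 213, 214, 214, 214, 214, 214, 214, 211, 140, 135, 134, 134, 135, 133, 134, 134, 133, 135] 
    [137, 136, 139, 139, 139, 141, 140, 139, 139, 139, 137, 138, 109, 81, 61, 59, 58, 62, 118, 191, 191, 191, 212, 214, 214, 214, 213, 214, 213, 214, 213, 214, 213]
p1 180 [215, 214, 215, 213, 216, 219, 214, 215, 215, 214, 214, 215, 214, 215, 217, 211, 139, 135, 134, 135, 134, 135, 134, 135, 135] 
    [135, 137, 136, 137, 137, 138, 137, 137, 138, 138, 137, 110, 85, 59, 56, 60, 61, 98, 188, 192, 192, 213, 214, 213, 214, 214, 214, 214, 214, 213, 212, 213, 213]
s1 120 [213, 214, 215, 214, 212, 214, 178, 134, 132, 134, 135, 135, 133, 134, 134, 135, 134, 134, 134, 133, 132, 133, 133, 134, 134] 
    [77, 78, 76, 78, 79, 110, 135, 136, 136, 134, 135, 133, 133, 133, 
[... 880 characters left out ...]
 133, 134, 134, 133, 135, 134, 135, 136, 135, 113, 109, 56, 60, 60, 60, 125, 190, 190, 191, 197, 212]
s2 150 [214, 214, 215, 214, 215, 214, 214, 214, 187, 135, 135, 134, 134, 133, 133, 134, 134, 134, 134, 135, 134, 136, 136, 136, 134] 
    [136, 135, 135, 135, 134, 135, 134, 135, 135, 135, 137, 137, 138, 138, 137, 136, 137, 137, 137, 136, 129, 126, 66, 62, 61, 61, 102, 191, 192, 191, 192, 210, 214]
s2 180 [214, 214, 215, 214, 215, 214, 215, 218, 218, 196, 136, 135, 134, 134, 133, 132, 132, 131, 132, 133, 133, 134, 132, 134, 134] 
    [136, 135, 134, 135, 134, 135, 135, 136, 136, 135, 136, 138, 136, 136, 136, 136, 137, 137, 137, 129, 117, 65, 58, 61, 61, 66, 158, 191, 192, 192, 200, 214, 214]
```

Run:
```python
import cv2
a=cv2.imread('pics/p1.png')[100:220,150:400]
cv2.imwrite('pics/p1d.png',cv2.resize(a,None,fx=3.2,fy=3.2,interpolation=cv2.INTER_CUBIC))
```

```text
(no output)
```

View pics/p1d.png

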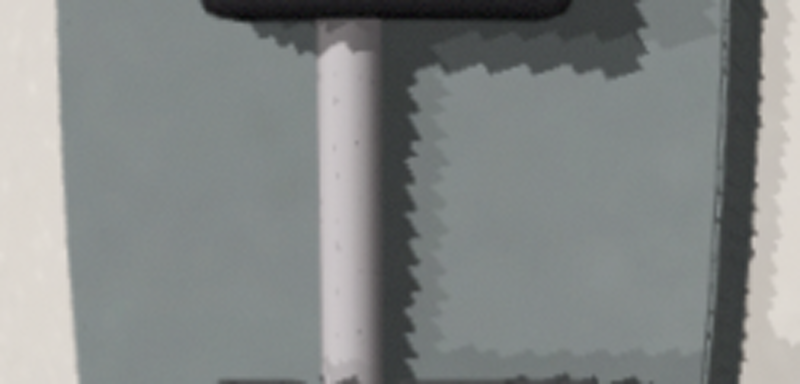

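Run:
```python
from h import *
from scipy.optimize import least_squares
Rt=toolR(R,-1)
ob=[((-8.2,-59.8,48.5),150,169.6,374.2,None),((-8.2,-59.8,48.5),180,171.6,372.6,None),((-8.2,-60.2,25.2),150,154.3,389,None),((-8.2,-60.2,25.2),180,156.5,386.5,None),((-6.8,-60,25.2),150,157,391.5,None),((-6.8,-60,25.2),180,159,389,None)]
def f(p):
    out=[]
    for i,(t,r,l,rr,_) in enumerate(ob):
        P=(W(*t),Rt)
        y=p[2+i]
        a=proj('wrist',W(50+p[0],y,p[1]),P);b=proj('wrist',W(-62+p[0],p[8+i],p[1]),P)
        out+=[a[0]-r,b[0]-r,a[1]-l,b[1]-rr]
    return out
s=least_squares(f,[0,0]+[-120]*12);print(s.x.round(2),np.round(s.fun.reshape(-1,4)[:,2:],1))
```

```text
[   0.83    1.9  -114.82  -97.94 -117.87 -103.11 -117.61 -102.89 -114.74
  -97.97 -117.78 -103.11 -117.63 -102.94] [[ 0.   0.2]
 [-0.1 -0. ]
 [ 0.  -0.4]
 [-0.1  0.1]
 [ 0.  -0.2]
 [ 0.1  0.3]]
```

Run:
```python
from h import *
robot.move_linear(W(-7.2,-60,24.5),0.04)
print((R.T@(pose()[0]-O)*1000).round(1),(R.T@np.array(status.get_ft_force())).round(1))
effector.gripper_to(0.85)
print((R.T@(pose()[0]-O)*1000).round(1),(R.T@np.array(status.get_ft_force())).round(1),status.get_opening())
robot.move_linear(W(-7.2,-60,75),0.12)
p=pose();import pickle;pickle.dump(p,open('r1.pkl','wb'))
save('wrist','r1');save('scene','r1s');save('top','r1t')
print(status.get_time_s())
import cv2
a=cv2.imread('pics/r1.png');cv2.imwrite('pics/r1c.png',cv2.resize(a[130:360,170:400],None,fx=2.6,fy=2.6,interpolation=cv2.INTER_CUBIC))
a=cv2.imread('pics/r1s.png');cv2.imwrite('pics/r1sc.png',cv2.resize(a[150:260,190:320],None,fx=5,fy=5,interpolation=cv2.INTER_CUBIC))
```

```text
[ -7.3 -60.1  25.2] [1.4 2.3 7.3]
[ -7.1 -59.9  23.9] [-0.3 -0.6  0.7] 0.8531415684375497
16.2333
```

View pics/r1c.png

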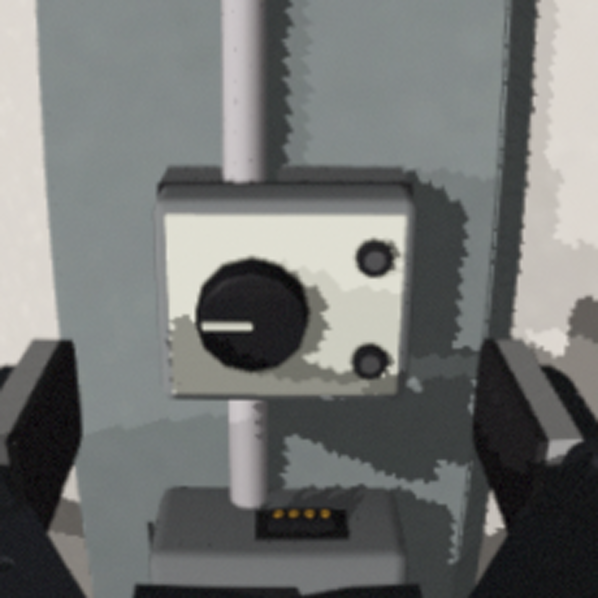

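View pics/r1sc.png

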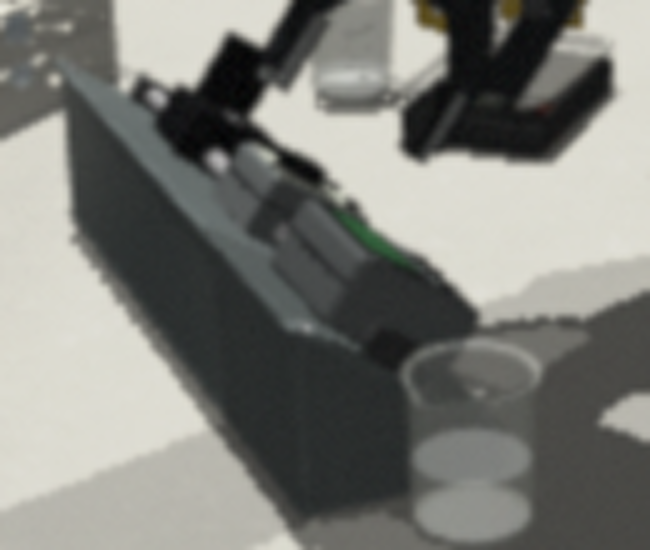

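Run:
```python
from h import *
import pickle
p=pickle.load(open('r1.pkl','rb'))
pr=lambda x,y,z:((proj('wrist',W(x+.8,y,z+1.9),p)[::-1]-[170,130])*2.6).round(0)
for h in(0,3,6):
    print('h',h)
    for xm in(28,-28):
        for ymm in(24,-24):print(xm,ymm,pr(-8+xm,-60+ymm,30+h),pr(-8+xm,-60+ymm,h))
print('disp edge',[ (e,pr(25,e,34),pr(-41,e,34),pr(0,e,10)) for e in(0,5,10)])
```

```text
h 0
28 24 [157. 399.] [171. 343.]
28 -24 [145. 197.] [164. 163.]
-28 24 [401. 400.] [386. 343.]
-28 -24 [414. 198.] [394. 164.]
h 3
28 24 [155. 406.] [170. 348.]
28 -24 [143. 201.] [162. 166.]
-28 24 [403. 406.] [387. 348.]
-28 -24 [416. 202.] [396. 167.]
h 6
28 24 [153. 413.] [169. 353.]
28 -24 [141. 206.] [160. 169.]
-28 24 [405. 413.] [389. 353.]
-28 -24 [418. 206.] [398. 170.]
disp edge [(0, array([144., 532.]), array([413., 532.]), array([249., 479.])), (5, array([146., 547.]), array([412., 547.]), array([249., 494.])), (10, array([147., 562.]), array([410., 562.]), array([249., 509.]))]
```

```bash
cat >> h.py <<'E'
if os.path.exists('deck.npy'):
    def C(x,y,z): return W(x+.8,y,z+1.9)
    def cur(): return (R.T@(np.array(status.get_tool_pos())-O)*1000-[.8,0,1.9]).round(2)
    def fr(): return (R.T@np.array(status.get_ft_force())).round(1)
E
python3 - <<'E'
from h import *
q=mq(toolR(R,-1))
robot.move_linear(C(-3,-75,100),0.15)
effector.gripper_to(0.0)
robot.move_ptp(C(-3,-207,90),q)
print(status.get_time_s(),cur(),fr(),status.get_opening())
save('wrist','c1')
robot.move_linear(C(-3,-207,55),0.1); print(cur(),fr())
robot.move_linear(C(-3,-207,33),0.08); print(status.get_time_s(),cur(),fr())
save('wrist','c2');save('top','c2t');save('scene','c2s')
import cv2
a=cv2.imread('pics/c2s.png');cv2.imwrite('pics/c2sc.png',cv2.resize(a[130:260,180:320],None,fx=4.5,fy=4.5,interpolation=cv2.INTER_CUBIC))
E
```

```text
17.8667 [  -2.78 -207.48   89.3 ] [-0.3  1.  -1.3] 0.003368556397060767
[  -3.1  -206.58   55.01] [-0.1 -0.1  0.4]
18.8417 [  -2.79 -206.89   32.38] [0.3 0.  0.2]
```

View pics/c2.png

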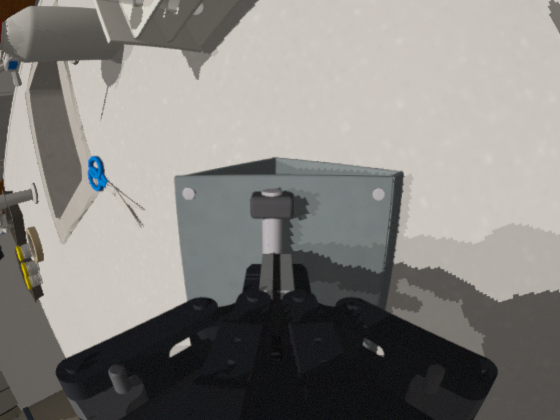

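View pics/c2sc.png

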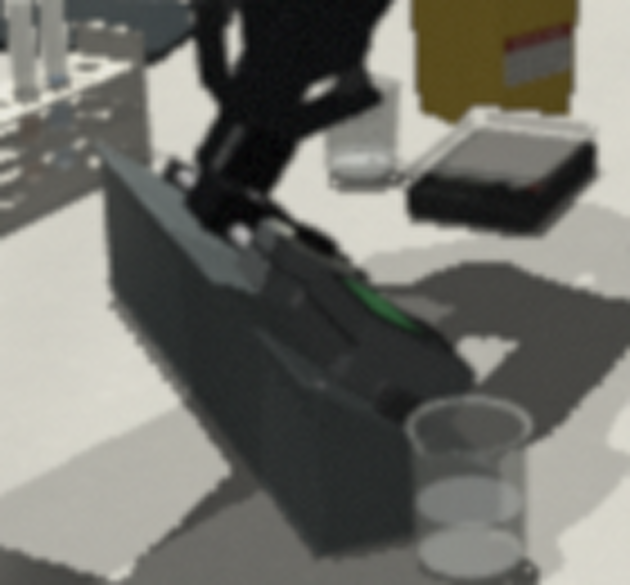

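Run:
```python
from h import *
f0=fr()
for y in [-197,-192,-187,-180,-170,-160,-150,-140,-132,-128]:
    robot.move_linear(C(-3,y,33),0.05)
    f=fr()-f0;print(y,cur(),f.round(1),round(status.get_time_s(),1))
    if -f[1]>14 :break
save('wrist','k1');save('top','k1t')
```

```text
-197 [  -3.08 -196.53   33.12] [ 1.8  0.2 -1.1] 19.3
-192 [  -3.01 -191.76   33.09] [ 1.3  0.6 -0.5] 19.6
-187 [  -2.97 -187.24   33.06] [ 1.  -2.9 -0.6] 19.8
-180 [  -2.97 -180.07   33.03] [ 1.1 -2.3  1. ] 20.1
-170 [  -2.98 -169.82   33.01] [ 2.1 -1.1  0. ] 20.5
-160 [  -2.96 -159.86   32.99] [ 1.2 -1.4  0.3] 20.8
-150 [  -2.97 -149.87   32.95] [ 1.1 -1.1  0.9] 21.2
-140 [  -2.98 -139.84   32.96] [ 2.5 -1.6  0.3] 21.5
-132 [  -2.98 -132.11   32.99] [ 2.6 -3.7 -0.5] 21.8
-128 [  -2.98 -128.28   33.01] [ 1.5 -4.   0. ] 22.1
```

Run:
```python
import cv2
a=cv2.imread('pics/k1t.png');cv2.imwrite('pics/k1tc.png',cv2.resize(a[150:290,130:310],None,fx=4,fy=4,interpolation=cv2.INTER_CUBIC))
```

```text
(no output)
```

View pics/k1tc.png

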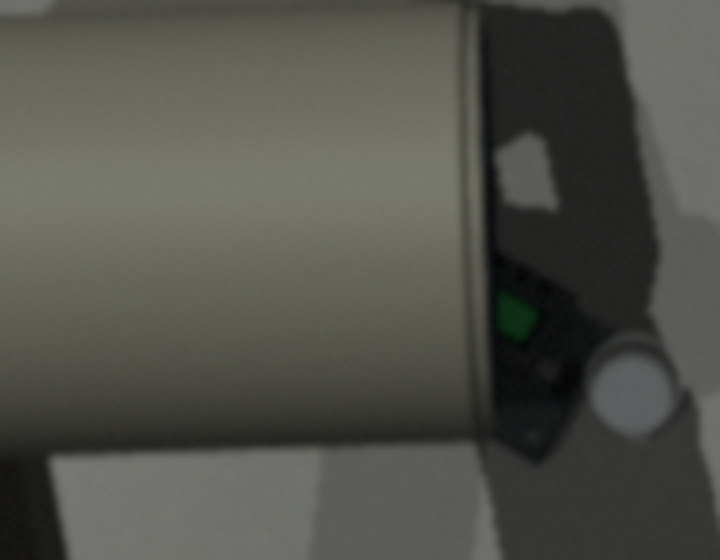

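Run:
```python
from h import *
for y in [-118,-108,-102]:
    robot.move_linear(C(-3,y,33),0.05)
    print(y,cur(),fr(),round(status.get_time_s(),1))
    if -fr()[1]>14: break
y=-102
for i in range(20):
    y+=1
    robot.move_linear(C(-3,y,33),0.02)
    f=fr();print(y,cur(),f,round(status.get_time_s(),1))
    if -f[1]>14: break
save('scene','k2s');save('wrist','k2')
```

```text
-118 [  -2.96 -117.81   32.95] [ 1.4 -2.9 -0.2] 22.5
-108 [  -2.97 -107.78   32.95] [ 1.3 -1.3 -0.8] 22.9
-102 [  -2.98 -101.91   32.95] [ 1.  -3.3 -0.7] 23.2
-101 [  -3.01 -101.43   33.01] [ 1.  -4.9 -0.2] 23.4
-100 [  -2.99 -100.66   33.03] [ 1.2 -6.3 -1.2] 23.7
-99 [ -2.99 -99.9   33.01] [ 0.6 -7.1 -0.5] 23.9
-98 [ -3.   -99.09  33.07] [ 0.5 -8.2 -0.3] 24.2
-97 [ -2.97 -98.2   33.05] [ 1.3 -8.2 -1.5] 24.4
-96 [ -2.98 -97.28  33.07] [  1.5 -10.1  -0.8] 24.7
-95 [ -2.99 -96.4   33.1 ] [ 0.8 -8.6 -1.2] 24.9
-94 [ -3.02 -96.16  33.13] [  0.6 -11.8  -1.9] 25.2
-93 [ -3.02 -96.14  33.21] [  0.5 -17.8  -3.4] 25.4
```

Run:
```python
from h import *
import pickle
robot.move_linear(C(-3,-112,33),0.05); print(cur(),fr())
robot.move_linear(C(-3,-125,110),0.15)
robot.move_ptp(C(-3,-70,130),mq(toolR(R,-1)))
print(status.get_time_s())
pickle.dump(pose(),open('e1.pkl','wb'))
save('wrist','e1');save('scene','e1s')
import cv2
a=cv2.imread('pics/e1.png');cv2.imwrite('pics/e1c.png',cv2.resize(a[110:350,160:400],None,fx=2.5,fy=2.5,interpolation=cv2.INTER_CUBIC))
a=cv2.imread('pics/e1s.png');cv2.imwrite('pics/e1sc.png',cv2.resize(a[150:260,190:320],None,fx=5,fy=5,interpolation=cv2.INTER_CUBIC))
```

```text
[  -3.02 -111.79   32.85] [-0.3  0.4  0.5]
27.05
```

View pics/e1c.png

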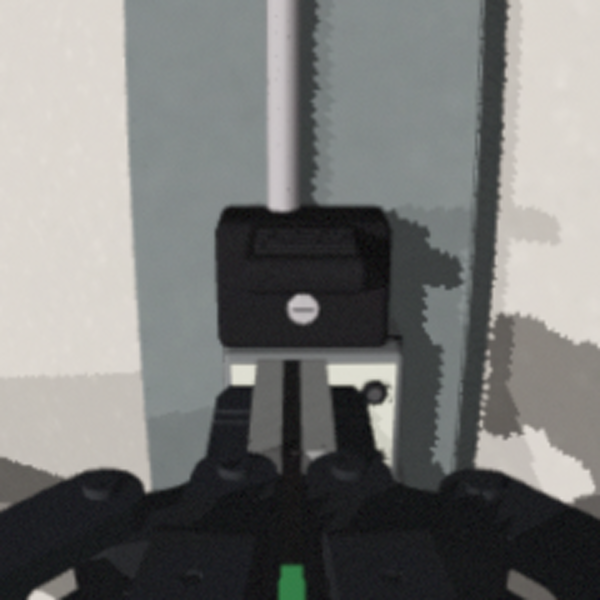

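View pics/e1sc.png

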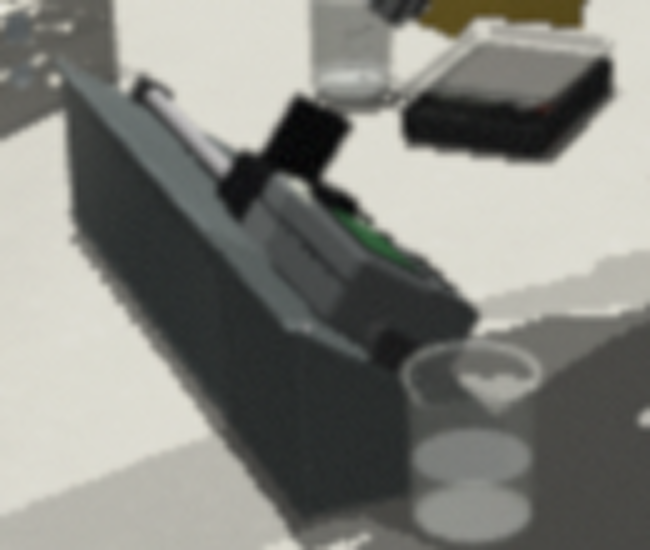

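Run:
```python
from h import *
robot.move_linear(C(-3,45,150),0.2)
print(status.get_time_s(),cur())
save('wrist','e2');save('top','e2t')
import cv2
a=cv2.imread('pics/e2.png');cv2.imwrite('pics/e2c.png',cv2.resize(a[110:350,160:400],None,fx=2.5,fy=2.5,interpolation=cv2.INTER_CUBIC))
```

```text
27.8833 [ -2.98  44.27 149.85]
```

View pics/e2c.png

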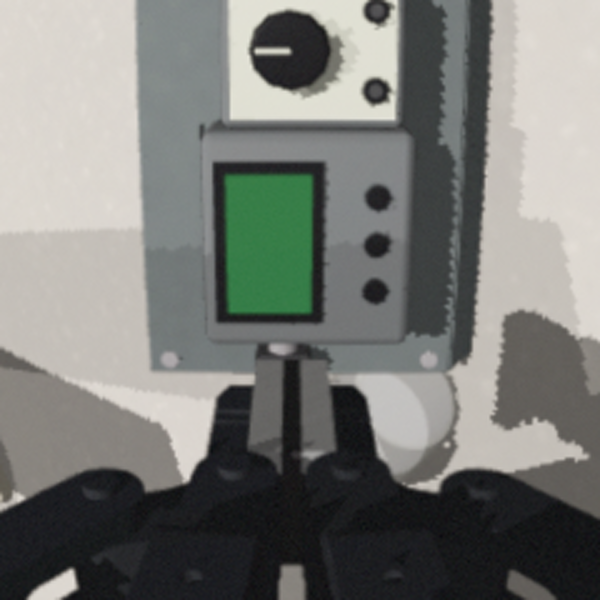

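Flush and parallel in this view. I'll enlarge the seam once more, and check the far side and the other objects.

Run:
```python
import cv2,numpy as np
a=cv2.imread('pics/e2.png')
s=cv2.resize(a[90:190,225:345],None,fx=5,fy=5,interpolation=cv2.INTER_CUBIC);cv2.imwrite('pics/e2s.png',s)
a=cv2.imread('pics/e2.png');cv2.imwrite('pics/e2w.png',a)
```

```text
(no output)
```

View pics/e2s.png

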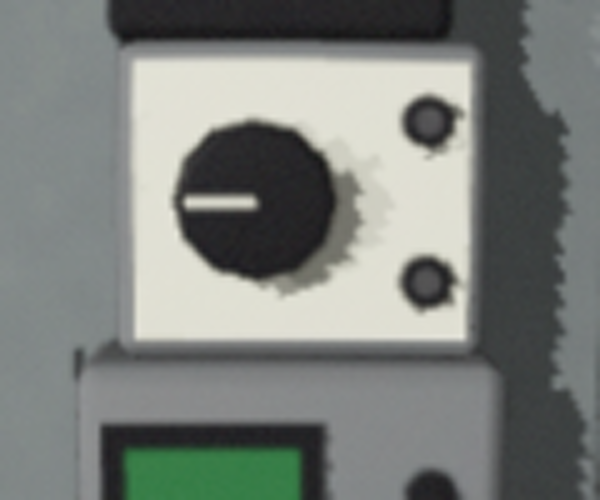

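View pics/e2w.png

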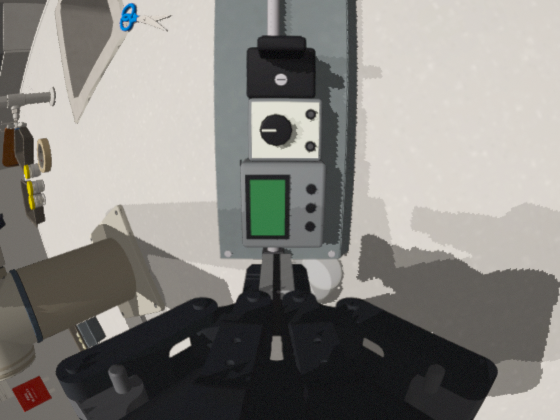

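Run:
```python
from h import *
robot.sleep(0.3); print(status.get_time_s(),status.get_ft_force(),status.get_joint_velocities().round(3))
job_done()
```

```text
28.2833 [ 0.05976039  0.3082439  -0.25434252] [-0.005 -0.003  0.001 -0.001  0.     0.001]
the job is handed in; nothing more can be done
```

The dial module is on the rail, brass strip towards the display unit, and the end clamp has pushed it home and is left against it. I handed the job in at 28.3 s with the robot touching nothing.

- **Placing:** I gripped the module across its 56 mm length and lowered it over the rail between the display unit and the clamp. The brass strip was visible facing the display unit before I lowered it.
- **Pushing home:** I pushed the clamp from behind with the closed fingers. The sprung block's resistance began about 4 mm before the end. The clamp then stopped dead at about 18 N, so I backed off.
- **Last checks:** The close-up after I backed off shows the module flush against the display unit with no gap, and the clamp snug behind it. The beaker is still standing in place. I didn't go near the socket module, but I took no final close-up of it.
- **Disagreement:** While lowering, the module stopped about 4–5 mm higher than my first deck fit predicted. Closer pictures put the deck about 2 mm higher than that fit. Moving 1.4 mm sideways gave the same stopping height, which rules out a jam on the rail. The module's outline after release also matched full seating, so I took it as seated. The remaining 2–3 mm is not directly explained, though some of it is probably how the module sat in the grip.

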